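Couple the seal-carving head to its ball post

TASK

Mount the blue carving head on the ball post: first swing its red-knobbed handle all the way up, then lower the head over the ball until it stands flat on the green disc, and press the handle right down to lock it. The ball stands a little off its base's centre, to a side and at a height that are not known, so feel the head down gently without forcing, banging or dropping it, do not lean hard on the handle once it is down, and leave the seals and the other things on the bench alone.

Things in the scene. Friction and masses are not known exactly. Their poses are not given: they have to be found in the camera images.
- coupler: The loose blue coupler head, about 0.9 kg, standing on its flat underside, a flange 60 mm wide, from 45 mm before the bore axis (-x) to 70 mm behind it (+x). Origin: centre of the bore's mouth in that underside. +x points from the bore to the handle, z up. The blue housing is 58 mm tall and 47 mm wide; on its roof is the brass grip block. The bore opens downwards.
- coupler_grip (a point): Centre of the brass grip block on top of the coupler head, 78 mm straight above the bore's mouth; axes as the head's. The block is 40 mm (x) by 36 mm (y) by 38 mm tall, a stone blank 8 mm high on its top; the blue roof begins 20 mm below this point. Room for fingers on both y sides.
- coupler_bore (a point): Centre of the bore's mouth, in the plane of the head's flat underside; axes as the head's. The bore is 31 mm wide (1.5 mm play all round on the ball), 52 mm deep, with a steel fork that closes under the ball. Head home: this plane lies flat on the green disc and the ball's axis passes through this point within the play.
- handle_knob (a point): Centre of the red knob at the handle's end: a ball 24 mm in diameter, which can turn between two fingers. It swings in the head's x-z plane at 75 mm from the hinge, which lies 44 mm from the bore axis along the head's +x and 46 mm above the underside. +x here points along the handle, outwards. Room for fingers on both y sides.
- handle (a joint): Angle of the handle, rad: 0 = right down (level, fork shut, locked), 0.9 = fully up (stop). A stiff hinge (0.06 N m, about 0.8 N at the knob); it stays where left. Raising it draws the fork back, clear of the bore from about 0.73; below that the ball cannot enter. If the ball is not home the fork meets it and the handle stops at about 0.3 to 0.7.
- ball_base: Fixed dark steel base plate of the ball post, 160 mm square, 14 mm thick; origin under its centre, on the table, z up. A post on it carries a green disc (148 mm across) and, in the disc's middle, a steel ball. The post is eccentric: the ball's axis stands 14 mm off the plate's centre, clamped in any direction within 100 degrees of the plate's -x: not measured, to be felt or seen. It does not give way.
- post_foot (a point): Centre of the base plate's upper face, 14 mm above the table. The green disc's upper face is clamped somewhere 40 to 70 mm above the table (not measured). The ball is 28 mm in diameter on a neck 9 mm thick; its centre is 34 mm and its top 48 mm above the disc's upper face.
- seal_red_mid (a point): Bystander, loose: centre of the square part of a dark red square stone seal, 26 mm square, 40 mm tall plus a round carved top.
- seal_pale_mid (a point): Bystander, loose: centre of the square part of a cream square stone seal, 28 mm square, 36 mm tall plus a round carved top.
- seal_olive_mid (a point): Bystander, loose: centre of the square part of an olive square stone seal, 24 mm square, 46 mm tall plus a round carved top.
- paste_pot: Bystander, loose: a blue ceramic bowl for seal paste, 64 mm wide, 34 mm tall; origin under its centre.
- graver: Bystander, loose: a graver 160 mm long with a dark wooden handle, lying on the table.
- chip_tray: Bystander, loose: a white tray 120 by 90 by 25 mm; origin under its centre.
- chip_brush: Bystander, loose: a brush 170 mm long with a pale wooden handle, lying on the table.

How it is judged:
On the way, in this order (a step that is already met when the one before it is completed fails the run):
1. the handle is swung up (past 0.75 rad; its stop is at 0.9) (value of joint handle above 0.75 rad), for 0.2 s.
2. the head is down over the ball with the handle still raised (past 0.65 rad) (horizontal distance between coupler_bore and ball_base below 0.0165 m and z of coupler_bore in the frame of ball_base between 0.037 and 0.073 m and value of joint handle above 0.65 rad and angle between coupler_bore's own z axis and vertical below 0.1 rad), for 0.1 s.
At the end, for the whole second after the job is handed in: The coupler head stands on the ball post (bore within 16.5 mm of the base's axis, its underside 37 to 73 mm above the table, which only a ball fully inside the bore allows), upright within 0.05 rad, its weight resting on the post, at rest, with the handle pressed down to below 0.06 rad (horizontal distance between coupler_bore and ball_base below 0.0165 m and z of coupler_bore in the frame of ball_base between 0.037 and 0.073 m and value of joint handle below 0.06 rad and angle between coupler_bore's own z axis and vertical below 0.05 rad and contact force between coupler and ball_base above 2 N and linear speed of coupler below 0.02 m/s); the robot touches nothing.
It fails at once if the head is forced on the post with more than 60 N while the handle is up (past 0.65 rad) (value of joint handle above 0.65 rad and contact force between coupler and ball_base above 60 N).
It fails at once if the head is strained on the post with more than 110 N by leaning on the handle (about 30 N at the knob) (contact force between coupler and ball_base above 110 N).
It fails at once if the head is let fall (faster than 0.35 m/s, as after 6 mm, with no finger on it) (contact force between coupler and the fingers below 0.05 N and linear speed of coupler above 0.35 m/s).
It fails at once if a bystander is moved by more than 20 mm (distance of any of seal_red_mid, seal_pale_mid, seal_olive_mid, paste_pot, graver, chip_tray, chip_brush from where it was at the start of the episode above 0.02 m).
It also fails if it takes over 72 s, if anything falls off the work surface, if the arm or the gripper's body presses on something with over 40 N, if the wrist force passes 120 N, or if a joint passes its speed limit or range.

ROBOT

A 7-joint arm with a two-finger parallel gripper is mounted at the origin on the work surface. World frame = base frame: x ahead of the robot, y to its left, z up, the work surface at z = 0. Lengths are in m, angles in rad, forces in N, time in s.
With the tool pointing down it reaches from about 0.425 to 0.8 m from the base axis. Payload 8.3 kg.
Tool frame: the origin (TCP) lies at the very end of the fingers, on their centre line; the grasp point (between the pads) lies 19 mm behind it; x points along the fingers, y is the direction in which the jaws open and shut, and the axes are right-handed (so a half turn about x gives the same grasp; the last joint's range is limited). The gripper opens to 85 mm and grips with 20 to 120 N. Pads are 22 mm wide; open, the fingers measure 114 mm over their backs; the gripper's body (76 mm by 85 mm) begins 54 mm behind the grasp point. The pads swing forward as they close: fully open they stand 13 mm farther back than shut.
Start: joints at [1.125, 0.383, 0.016, 1.37, -0.006, 1.388, -0.046], TCP at [0.233, -0.58, 0.231] pointing down, gripper open.
Joint ranges: [-2.95, 2.95], [-0.25, 2.06], [-1.52, 1.56], [0.18, 2.33], [-1.44, 4.58], [0.02, 2.06], [-3.01, 3.01]. Speed limits (rad/s): [2.39, 2.39, 3.01, 3.01, 3.14, 3.14, 3.14].

INTERFACE

Orientations are given as a unit quaternion [w, x, y, z].
In Python, from cell import manip gives the robot as it stands.
- The arm moves only by the tool carry_out, never from a script. Its arguments are lists of equal length, an entry for each row: "fingers": the closure, from -1 (fully open) to 1 (shut); "offset": the shift along the tool's x, y, z in mm, a list of three; "yaw": the turn about the tool's x in rad. A call has 1 to 8 rows; each row is the pose to reach, as a shift and turn from the pose commanded when the call began, along the tool's axes at that moment; what a row does not reach only later rows make up. A row lasts 1/10 s, in which the tool goes at most 50 mm and 8.59 degrees, less where a joint would pass 70% of its speed; a pose out of reach is approached as far as the arm can. A call with a gripper value outside its range is refused whole. The fingers move at their own pace and stop on an object; "newtons" is the grip in N (left out, the last holds). Time passes only in rows, so rows that repeat a pose let the fingers close. It gives the time, the measured TCP pose, the force and the opening at its end, in the units of the state.
- manip.state(): the state, without advancing time (a new reading comes with each control period).
- manip.read_camera(name): name is "side" or "top"; returns a dict with "frame" (420x560x3 uint8, blue, green, red), "camera_matrix" (3x3 intrinsics, pixels), "dist" ([k1, k2, p1, p2, k3] as OpenCV has them; the pictures are not rectified), "rvec" (rotation vector, rad) and "tvec" (3), from world to camera coordinates, as OpenCV has them. Camera axes: x right, y down, z forward; pixel columns grow to the right and rows downward; lengths in m; the calibration is good to about 2 mm. A picture is of the moment at which its call begins. There is no depth.
- manip.finish_job(): hands the job in, once; it reports no verdict.
The state is a dict: "time_s": time; "qpos": joint angles; "qd": joint speeds; "joint_efforts": joint torques, N m; "tcp_pos": TCP position; "orientation": TCP orientation; "ft_force": force on the tool from outside, world axes, zero at the start; "moment": the same for the moment, N m; "gripper_width": opening from 0.0 (shut) to 1.0 (fully open).
Only numpy, scipy, OpenCV 4.12 (cv2) and the standard library are available. Lean on these libraries where they do the work, as an engineer would, in place of code of your own. Each camera call takes 0.05 s, during which the arm holds its last target.

## Working session

There is one attempt and no reset: what is moved stays moved. The work goes in short steps, Python scripts to look and compute and a tool call to move; the robot and the scene stay as the last step left them, time stands still between calls to the robot, and variables do not carry over. Pictures are saved under pics/ and viewed, and the job is handed in when it is done.

Besides the shell and the picture viewer there is one more tool, called after "Call:" by a JSON object that holds its "fn" and its "kwargs". carry_out: Moves the arm, as the interface text tells. Its arguments: {"type":"object","properties":{"fingers":{"type":"array"},"offset":{"type":"array"},"yaw":{"type":"array"},"newtons":{"type":"number"}},"required":["fingers","offset","yaw"]}

```bash
ls; mkdir -p pics; python3 - <<'E'
from cell import manip
import cv2
for n in("side","top"):
    c=manip.read_camera(n); cv2.imwrite(f"pics/{n}0.png",c["frame"]); print(n,c["camera_matrix"],c["dist"],c["rvec"],c["tvec"])
print(manip.state())
E
```

```text
pics
side [[401.99233775   0.         280.36168431]
 [  0.         401.99233775 205.72307436]
 [  0.           0.           1.        ]] [-0.01659815  0.          0.          0.          0.        ] [ 2.25959044 -0.6630014   0.30288176] [-0.43688776  0.31714888  0.63731597]
top [[411.29012772   0.         277.41175306]
 [  0.         411.29012772 216.42906022]
 [  0.           0.           1.        ]] [-0.12341206  0.          0.          0.          0.        ] [ 2.14737113 -2.11937549  0.17459643] [0.1038334  0.56023189 1.00389501]
{'time_s': 0.1, 'qpos': array([ 1.12506548,  0.38419195,  0.01638555,  1.37102871, -0.00632348,
        1.38817835, -0.0464926 ]), 'qd': array([ 0.00033128, -0.00179522,  0.00128686, -0.00266905, -0.00073475,
       -0.00034828, -0.00179271]), 'joint_efforts': array([ 3.73798917e-03, -6.29130793e+01,  8.47833697e-01, -3.72757459e+01,
        1.68024207e-02,  1.04221012e-02,  3.27044188e-05]), 'tcp_pos': array([ 0.23334141, -0.57933492,  0.23036454]), 'orientation': array([-0.13393614, -0.69406749, -0.13515548,  0.6943086 ]), 'ft_force': array([ 0.29088136, -0.6403342 ,  0.26110979]), 'moment': array([0.01016651, 0.12022973, 0.03154546]), 'gripper_width': 1.0028559487521187}
```

View pics/side0.png

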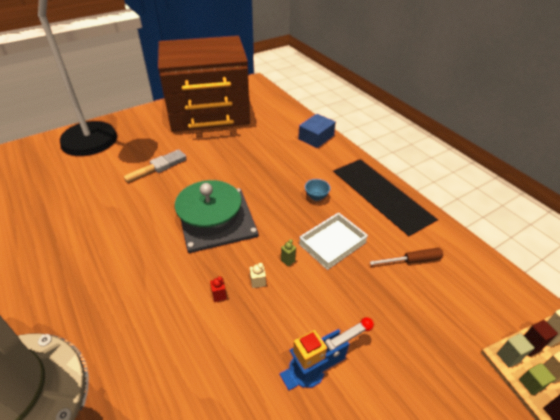

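View pics/top0.png

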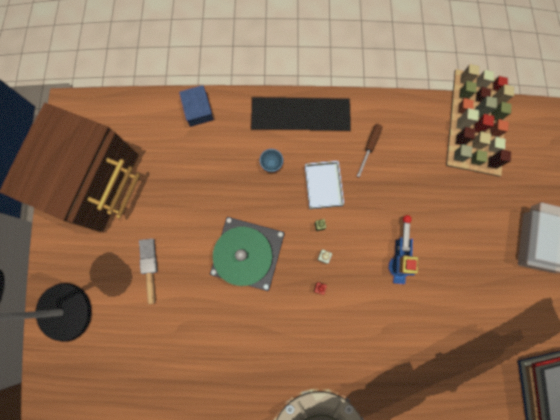

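```bash
cat > h.py <<'E'
from cell import manip
import cv2, numpy as np
from scipy.spatial.transform import Rotation as R
def cam(n):
    c=manip.read_camera(n); c["R"]=cv2.Rodrigues(np.array(c["rvec"],float))[0]; c["t"]=np.array(c["tvec"],float).ravel(); return c
def ray(c,uv):
    p=cv2.undistortPoints(np.array([[uv]],float),c["camera_matrix"],np.array(c["dist"]))[0,0]
    d=c["R"].T@np.array([p[0],p[1],1]); return -c["R"].T@c["t"], d/np.linalg.norm(d)
def atz(c,uv,z):
    o,d=ray(c,uv); return o+d*(z-o[2])/d[2]
def proj(c,P):
    return cv2.projectPoints(np.array(P,float).reshape(-1,3),np.array(c["rvec"],float),np.array(c["tvec"],float),c["camera_matrix"],np.array(c["dist"]))[0][:,0]
def tri(cs,uvs):
    A=np.zeros((3,3));b=np.zeros(3);
    for c,uv in zip(cs,uvs):
        o,d=ray(c,uv);M=np.eye(3)-np.outer(d,d);A+=M;b+=M@o
    X=np.linalg.solve(A,b); return X,[np.linalg.norm(np.cross(X-ray(c,uv)[0],ray(c,uv)[1])) for c,uv in zip(cs,uvs)]
def crop(c,u0,v0,w,h,s,name,pts=None):
    im=c["frame"].copy()
    im=cv2.resize(im[v0:v0+h,u0:u0+w],None,fx=s,fy=s,interpolation=cv2.INTER_CUBIC)
    if pts is not None:
        for p in pts: cv2.circle(im,(int((p[0]-u0+.5)*s),int((p[1]-v0+.5)*s)),2,(255,0,255),-1)
    cv2.imwrite("pics/"+name,im)
E
python3 - <<'E'
from h import *
s=cam("side");t=cam("top")
print(ray(s,(280,205)),ray(t,(277,216)))
crop(s,270,300,120,100,6,"s_c.png")
crop(t,370,200,70,90,6,"t_c.png")
crop(s,165,170,100,80,7,"s_b.png")
crop(t,200,210,90,85,7,"t_b.png")
st=manip.state();q=st["orientation"];print(R.from_quat(np.r_[q[1:],q[0]]).as_matrix())
E
```

```text
(array([ 0.22631781, -0.43466039,  0.67637014]), array([ 0.40256225,  0.60097961, -0.69048327])) (array([0.38508253, 0.10705567, 1.08291129]), array([ 0.1663799 ,  0.00493602, -0.98604937]))
[[-4.52915951e-04  3.73601510e-01 -9.27589191e-01]
 [ 1.13963748e-03 -9.27588491e-01 -3.73601784e-01]
 [-9.99999248e-01 -1.22632561e-03 -5.65065799e-06]]
```

```bash
python3 - <<'E'
import cv2,numpy as np
a=[cv2.imread("pics/"+n) for n in("s_c.png","t_c.png","s_b.png","t_b.png")]
print([x.shape for x in a])
E
```

```text
[(600, 720, 3), (540, 420, 3), (560, 700, 3), (595, 630, 3)]
```

View pics/s_c.png

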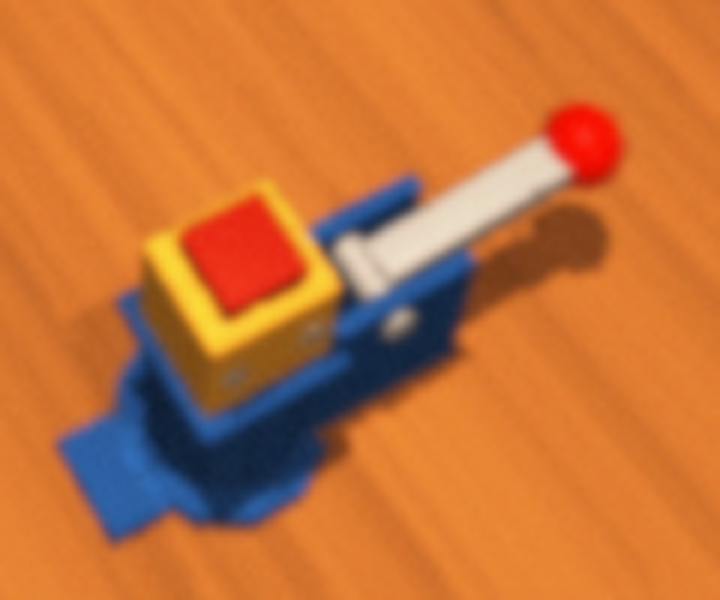

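View pics/t_c.png

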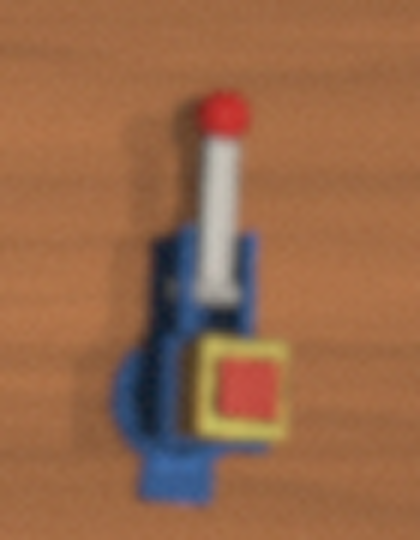

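View pics/s_b.png

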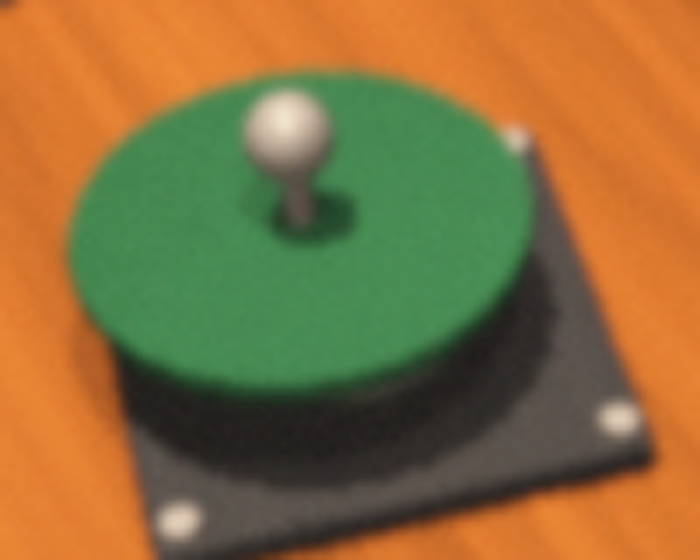

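View pics/t_b.png

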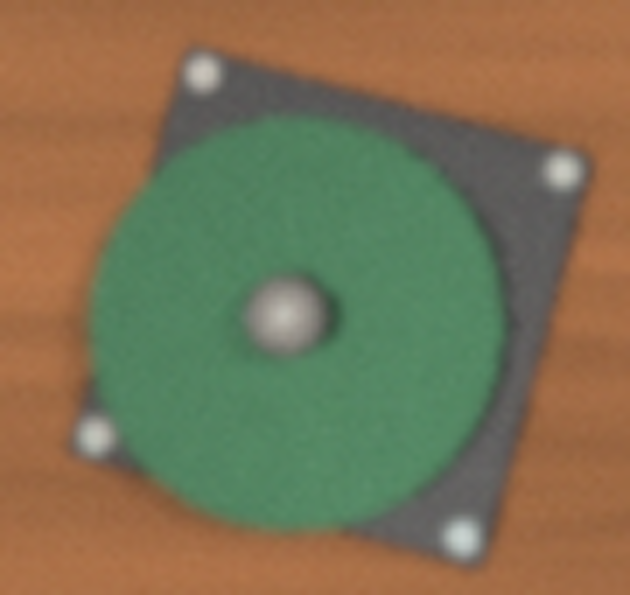

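```bash
python3 - <<'E'
from h import *
s=cam("side");t=cam("top")
P=lambda u0,v0,k,x,y:(u0+(x+.5)/k-.5,v0+(y+.5)/k-.5)
S=lambda x,y:P(270,300,6,x,y); T=lambda x,y:P(370,200,6,x,y)
SB=lambda x,y:P(165,170,7,x,y); TB=lambda x,y:P(200,210,7,x,y)
print("ball",tri([s,t],[SB(288,135),TB(286,315)]))
print("knob",tri([s,t],[S(585,143),T(224,114)]))
print("stone",tri([s,t],[S(245,253),T(249,389)]), atz(t,T(249,389),.105),atz(s,S(245,253),.105))
# bolts z~.016
b=[atz(t,TB(*p),.016) for p in((203,73),(563,171),(462,538),(95,437))]; print(b)
print("boltctr",np.mean(b,0), "disc c", [ (atz(t,TB(297,323),z)) for z in(.04,.055,.07)])
print([atz(s,SB(*p),.016) for p in((180,521),(619,418),(516,138))])
print("tail flange",[atz(t,T(*p),0.0) for p in((138,500),(212,502),(213,455))])
print("tail flange s",[atz(s,S(*p),0.0) for p in((115,543),(62,445))])
E
```

```text
ball (array([0.45601969, 0.1986752 , 0.0963059 ]), [np.float64(0.0005398922471631613), np.float64(0.0005398922471632146)])
knob (array([ 0.55579928, -0.22080688,  0.05386637]), [np.float64(0.0006019620968607368), np.float64(0.0006019620968607471)])
stone (array([ 0.43650327, -0.21283748,  0.09970704]), [np.float64(0.0002978753869042948), np.float64(0.000297875386904307)]) [ 0.4364963  -0.21124945  0.105     ] [ 0.43428907 -0.21477685  0.105     ]
[array([0.55278081, 0.2396911 , 0.016     ]), array([0.51752909, 0.10392035, 0.016     ]), array([0.38142307, 0.13926876, 0.016     ]), array([0.41610932, 0.2755615 , 0.016     ])]
boltctr [0.46696057 0.18961043 0.016     ] disc c [array([0.45777367, 0.1996621 , 0.04      ]), array([0.45672817, 0.19833016, 0.055     ]), array([0.45568267, 0.19699822, 0.07      ])]
[array([0.3815661, 0.141049 , 0.016    ]), array([0.51738774, 0.10635435, 0.016     ]), array([0.55461306, 0.24232574, 0.016     ])]
tail flange [array([ 0.39317148, -0.19409318,  0.        ]), array([ 0.39233176, -0.22728446,  0.        ]), array([ 0.41291125, -0.22827197,  0.        ])]
tail flange s [array([ 0.39189397, -0.22424915,  0.        ]), array([ 0.39448735, -0.19352475,  0.        ])]
```

```bash
cat >> h.py <<'E'
def go(target,yawdir=None):
    "target TCP; yawdir: wanted world angle of tool -z (rad)"
    st=manip.state();q=st["orientation"];M=R.from_quat(np.r_[q[1:],q[0]]).as_matrix()
    off=M.T@(np.array(target)-st["tcp_pos"])*1000
    a=np.arctan2(-M[1,2],-M[0,2])
    print("t",st["time_s"],"tcp",st["tcp_pos"].round(4),"tilt",np.degrees(np.arccos(-M[2,0])).round(2),"-z ang",a.round(4),"off",off.round(1),"yaw", None if yawdir is None else round(a-yawdir,4),"F",np.round(st["ft_force"],2),"w",round(st["gripper_width"],3))
E
python3 - <<'E'
from h import *
go((.5555,-.2208,.16),-.067)
E
```

```text
t 0.3 tcp [ 0.2334 -0.5796  0.2309] tilt 0.04 -z ang 0.3828 off [  71.1 -212.4 -432.8] yaw 0.4498 F [ 0.09 -0.12 -0.28] w 0.997
```

Call:
{"fn": "carry_out", "kwargs": {"fingers": [-1, -1, -1, -1, -1, -1, -1, -1], "offset": [[0, -25, -50], [10, -45, -90], [20, -65, -135], [30, -88, -180], [40, -110, -225], [50, -132, -270], [60, -154, -315], [70, -176, -360]], "yaw": [0.06, 0.12, 0.18, 0.24, 0.3, 0.36, 0.4, 0.45], "newtons": 25}}

```text
time_s: 1.1
tcp_pos: [0.4977, -0.286, 0.1627]
orientation: [-0.024, 0.707, -0.025, -0.707]
ft_force: [0.7, -0.4, 0.3]
gripper_width: 0.997
```

```bash
python3 - <<'E'
from h import *
go((.5555,-.2208,.16),-.067)
E
```

```text
t 1.1 tcp [ 0.4977 -0.286   0.1627] tilt 0.03 -z ang -0.0691 off [  2.7 -69.  -53.2] yaw -0.0021 F [ 0.74 -0.43  0.29] w 0.997
```

Call:
{"fn": "carry_out", "kwargs": {"fingers": [-1, -1, -1, -1, -1, -1, -1, -1], "offset": [[0, -35, -27], [2, -69, -53], [20, -69, -53], [50, -69, -53], [80, -69, -53], [105, -69, -53], [126, -69, -53], [126, -69, -53]], "yaw": [0, 0, 0, 0, 0, 0, 0, 0]}}

```text
time_s: 1.9
tcp_pos: [0.5518, -0.2215, 0.0335]
orientation: [0.024, -0.705, 0.023, 0.709]
ft_force: [0.0, -1.0, 0.4]
gripper_width: 0.995
```

```bash
python3 - <<'E'
from h import *
go((.5555,-.2208,.036),-.067)
s=cam("side");t=cam("top")
crop(s,260,250,160,140,5,"s1.png");crop(t,350,160,120,110,5,"t1.png")
E
```

```text
t 1.9 tcp [ 0.5518 -0.2215  0.0335] tilt 0.35 -z ang -0.0671 off [-2.5 -0.9 -3.7] yaw -0.0001 F [ 0.05 -0.98  0.35] w 0.995
```

View pics/s1.png

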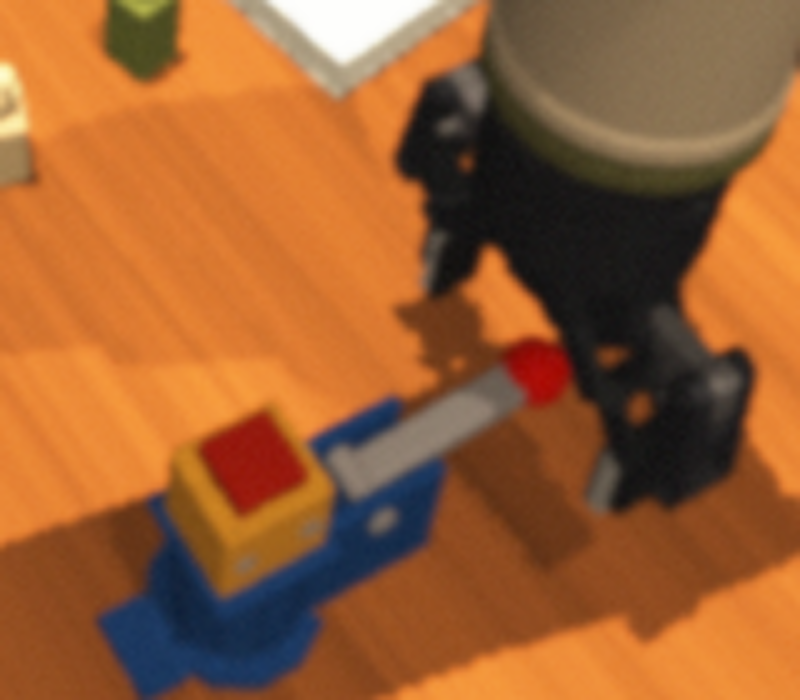

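View pics/t1.png

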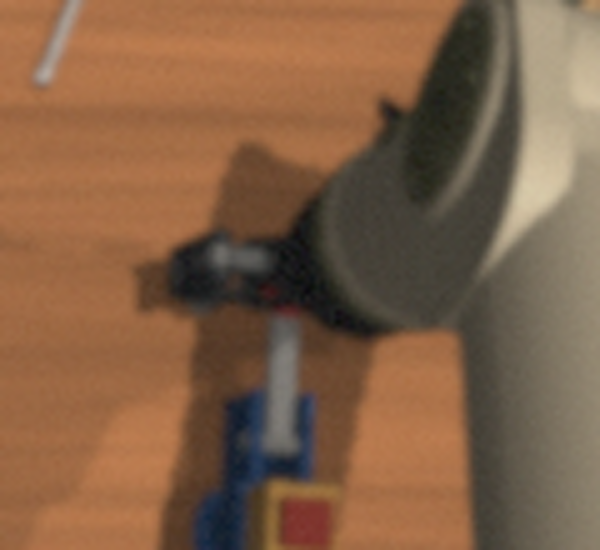

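Call:
{"fn": "carry_out", "kwargs": {"fingers": [-0.5, 0, 0.3, 0.6, 1, 1, 1, 1], "offset": [[0, 0, 0], [0, 0, 0], [0, 0, 0], [0, 0, 0], [0, 0, 0], [0, 0, 0], [0, 0, 0], [0, 0, 0]], "yaw": [0, 0, 0, 0, 0, 0, 0, 0], "newtons": 20}}

```text
time_s: 2.8
tcp_pos: [0.5545, -0.2224, 0.037]
orientation: [-0.024, 0.707, -0.024, -0.706]
ft_force: [0.9, -0.9, 0.4]
gripper_width: 0.265
```

```bash
python3 - <<'E'
from h import *
go((.5555,-.2208,.036),-.067)
s=cam("side")
crop(s,260,250,160,140,5,"s2.png")
E
```

```text
t 2.8 tcp [ 0.5545 -0.2224  0.037 ] tilt 0.04 -z ang -0.0671 off [ 1.  -1.6 -0.9] yaw -0.0001 F [ 0.9  -0.89  0.37] w 0.265
```

View pics/s2.png

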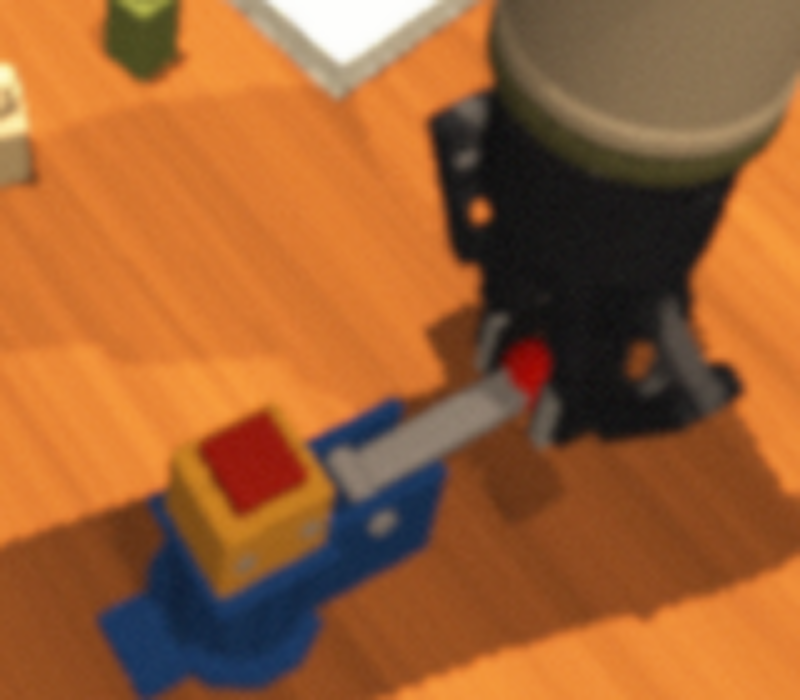

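Call:
{"fn": "carry_out", "kwargs": {"fingers": [1, 1, 1, 1, 1, 1, 1, 1], "offset": [[-6, 0, 1], [-13, 0, 3], [-18, 0, 5], [-23, 0, 7], [-28, 0, 9.5], [-33, 0, 12.5], [-36, 0, 15], [-39, 0, 17]], "yaw": [0, 0, 0, 0, 0, 0, 0, 0]}}

```text
time_s: 3.65
tcp_pos: [0.5369, -0.2212, 0.0761]
orientation: [-0.024, 0.707, -0.024, -0.707]
ft_force: [0.6, -0.4, -2.2]
gripper_width: 0.263
```

Call:
{"fn": "carry_out", "kwargs": {"fingers": [1, 1, 1, 1, 1], "offset": [[-2.5, 0, 2.5], [-5.5, 0, 5], [-8, 0, 8], [-8, 0, 8], [-8, 0, 8]], "yaw": [0, 0, 0, 0, 0]}}

```text
time_s: 4.15
tcp_pos: [0.5292, -0.2207, 0.084]
orientation: [-0.024, 0.707, -0.024, -0.707]
ft_force: [0.8, 0.7, -0.2]
gripper_width: 0.262
```

```bash
python3 - <<'E'
from h import *
go((.5555,-.2208,.036),-.067)
s=cam("side")
crop(s,260,250,160,140,5,"s3.png")
E
```

```text
t 4.15 tcp [ 0.5292 -0.2207  0.084 ] tilt 0.02 -z ang -0.0673 off [ 48.   -1.7 -26.2] yaw -0.0003 F [ 0.8   0.67 -0.22] w 0.262
```

View pics/s3.png

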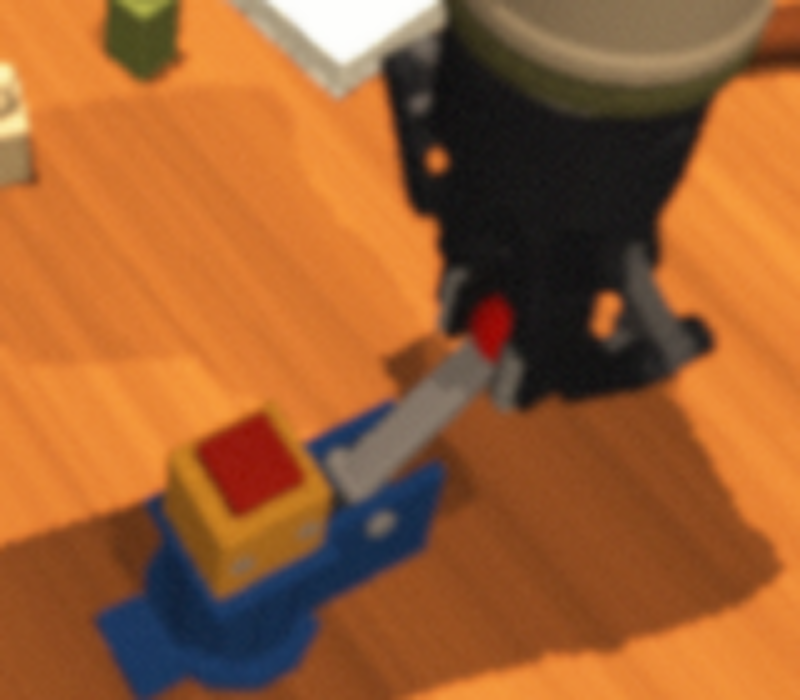

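Call:
{"fn": "carry_out", "kwargs": {"fingers": [1, 1, 1], "offset": [[-1, 0, 1.2], [-2, 0, 2.3], [-2, 0, 2.3]], "yaw": [0, 0, 0]}}

```text
time_s: 4.5
tcp_pos: [0.527, -0.2205, 0.086]
orientation: [-0.024, 0.707, -0.024, -0.707]
ft_force: [1.3, -0.4, 1.4]
gripper_width: 0.26
```

Call:
{"fn": "carry_out", "kwargs": {"fingers": [0, -1, -1, -1, -1, -1, -1, -1], "offset": [[0, 0, 0], [0, 0, 0], [0, 0, 0], [0, 0, 0], [-25, 0, 0], [-60, 0, 0], [-75, 0, 0], [-75, 0, 0]], "yaw": [0, 0, 0, 0, 0, 0, 0, 0]}}

```text
time_s: 5.3
tcp_pos: [0.5284, -0.221, 0.1637]
orientation: [-0.023, 0.708, -0.024, -0.705]
ft_force: [0.6, 0.4, -0.3]
gripper_width: 1.001
```

```bash
python3 - <<'E'
from h import *
s=cam("side");t=cam("top")
crop(s,260,250,160,140,5,"s4.png");crop(t,350,160,120,120,5,"t4.png")
go((.436,-.2125,.16),-.067)
E
```

```text
t 5.4 tcp [ 0.5267 -0.2204  0.1605] tilt 0.01 -z ang -0.0672 off [ 0.5 -1.8 91.1] yaw -0.0002 F [ 0.32  0.06 -1.3 ] w 0.999
```

View pics/s4.png

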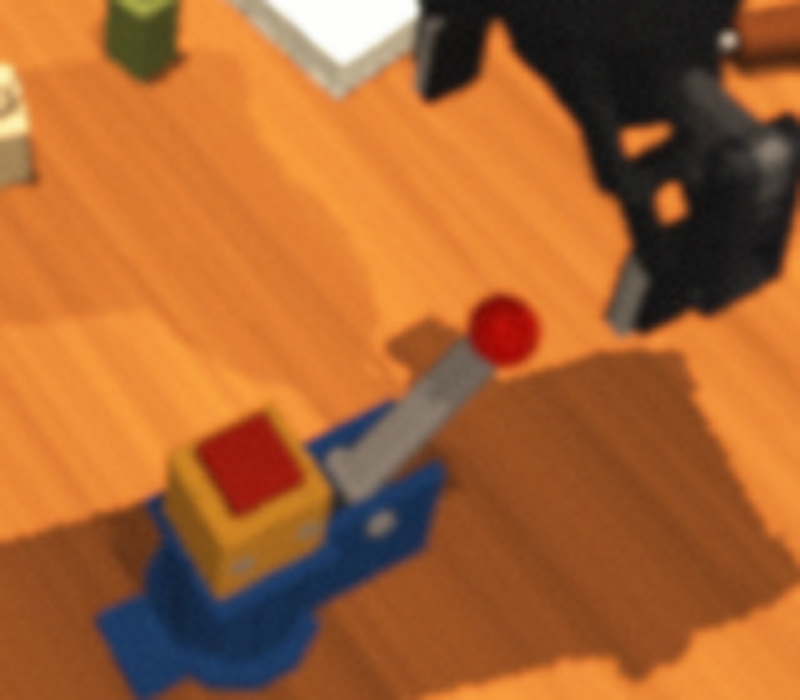

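View pics/t4.png

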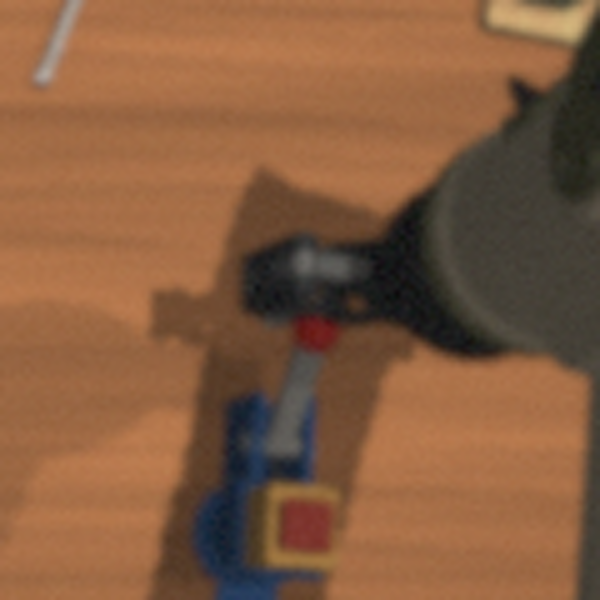

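```bash
python3 - <<'E'
from h import *
s=cam("side");t=cam("top")
P=lambda u0,v0,k,x,y:(u0+(x+.5)/k-.5,v0+(y+.5)/k-.5)
S=lambda x,y:P(260,250,5,x,y);T=lambda x,y:P(350,160,5,x,y)
k,e=tri([s,t],[S(505,331),T(317,333)]);print("knob",k,e)
g,e=tri([s,t],[S(250,463),T(305,525)]);print("stone",g,e)
d=k-g;print(np.hypot(d[0],d[1]),np.arctan2(d[1],d[0]),"th from z",np.arcsin((d[2]+.105-.046)/.075),"th from x",np.arccos((np.hypot(d[0],d[1])-.044)/.075))
E
```

```text
knob [ 0.53012717 -0.22075938  0.10128966] [np.float64(0.00039917758570799915), np.float64(0.00039917758570812514)]
stone [ 0.43592654 -0.21212063  0.09783797] [np.float64(0.0005484431611949453), np.float64(0.0005484431611948306)]
0.0945959141941118 -0.0914501328358768 th from z 0.9839465193686043 th from x 0.8303571169326368
```

Call:
{"fn": "carry_out", "kwargs": {"fingers": [-1, -1, -1, -1, -1, -1, -1, -1], "offset": [[0, -1, 40], [0, -2, 80], [0, -2, 91], [25, -2, 91], [55, -2, 91], [80, -2, 91], [96, -2, 91], [96, -2, 91]], "yaw": [0, 0, 0, 0, 0, 0, 0, 0]}}

```text
time_s: 6.3
tcp_pos: [0.4343, -0.2113, 0.0618]
orientation: [0.025, -0.705, 0.023, 0.709]
ft_force: [-0.2, -0.6, -0.2]
gripper_width: 1.002
```

Call:
{"fn": "carry_out", "kwargs": {"fingers": [-0.5, 0, 0.2, 0.4, 1, 1, 1, 1], "offset": [[0, 0, 0], [0, 0, 0], [0, 0, 0], [0, 0, 0], [0, 0, 0], [0, 0, 0], [0, 0, 0], [0, 0, 0]], "yaw": [0, 0, 0, 0, 0, 0, 0, 0], "newtons": 60}}

```text
time_s: 7.1
tcp_pos: [0.437, -0.2128, 0.0659]
orientation: [-0.024, 0.707, -0.024, -0.706]
ft_force: [-0.2, -0.8, 6.3]
gripper_width: 0.41
```

```bash
python3 - <<'E'
from h import *
s=cam("side")
crop(s,260,250,160,140,5,"s5.png")
go((.436,-.2125,.16),-.067)
print(manip.state()["moment"])
E
```

```text
t 7.15 tcp [ 0.4371 -0.2128  0.0659] tilt 0.13 -z ang -0.0674 off [-94.1  -0.2   0.9] yaw -0.0004 F [-0.54 -0.21  6.  ] w 0.413
[0.20134079 0.20789335 0.02468547]
```

View pics/s5.png

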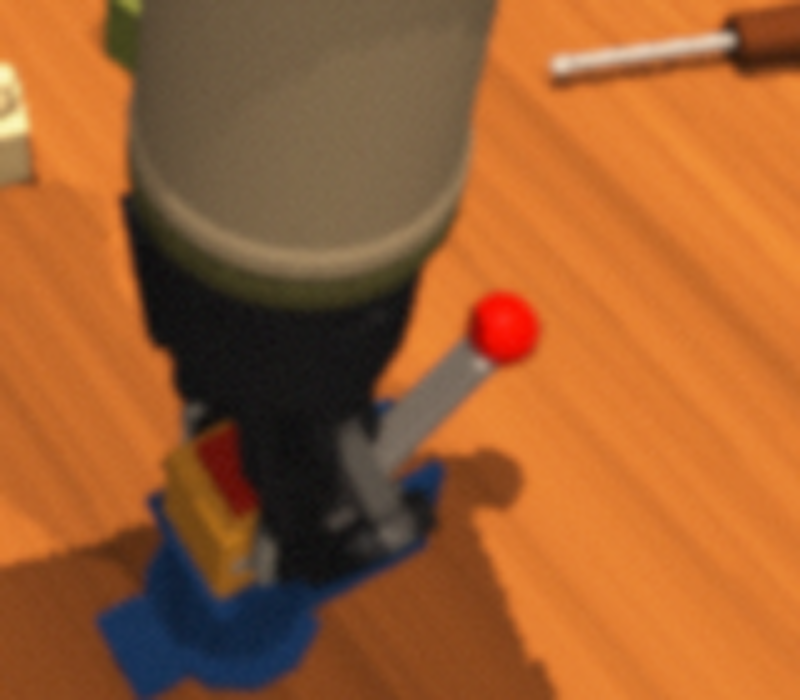

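Call:
{"fn": "carry_out", "kwargs": {"fingers": [1, 1, 1, 1, 1, 1, 1, 1], "offset": [[0, 0, 0], [-5, 0, 0], [-15, 0, 0], [-40, 0, 0], [-75, 0, 0], [-110, 0, 0], [-140, 0, 0], [-140, 0, 0]], "yaw": [0, 0, 0, 0, 0, 0, 0, 0], "newtons": 80}}

```text
time_s: 7.95
tcp_pos: [0.4382, -0.2131, 0.2093]
orientation: [-0.023, 0.709, -0.025, -0.704]
ft_force: [0.7, -0.5, -7.4]
gripper_width: 0.41
```

```bash
python3 - <<'E'
from h import *
s=cam("side");t=cam("top")
crop(s,220,180,200,190,4,"s6.png");crop(t,340,160,180,150,4,"t6.png")
go((.457,.1987,.21),-.067)
print(manip.state()["moment"],manip.state()["qpos"])
E
```

```text
t 8.05 tcp [ 0.4358 -0.2122  0.2043] tilt 0.02 -z ang -0.0672 off [  -5.6 -411.4    6.5] yaw -0.0002 F [-0.67 -0.44 -9.22] w 0.402
[ 0.02824861  0.2013627  -0.01597223] [ 0.54346692  0.10535888 -0.16784466  1.77756681  0.01843812  1.26055831
 -1.2670686 ]
```

View pics/s6.png

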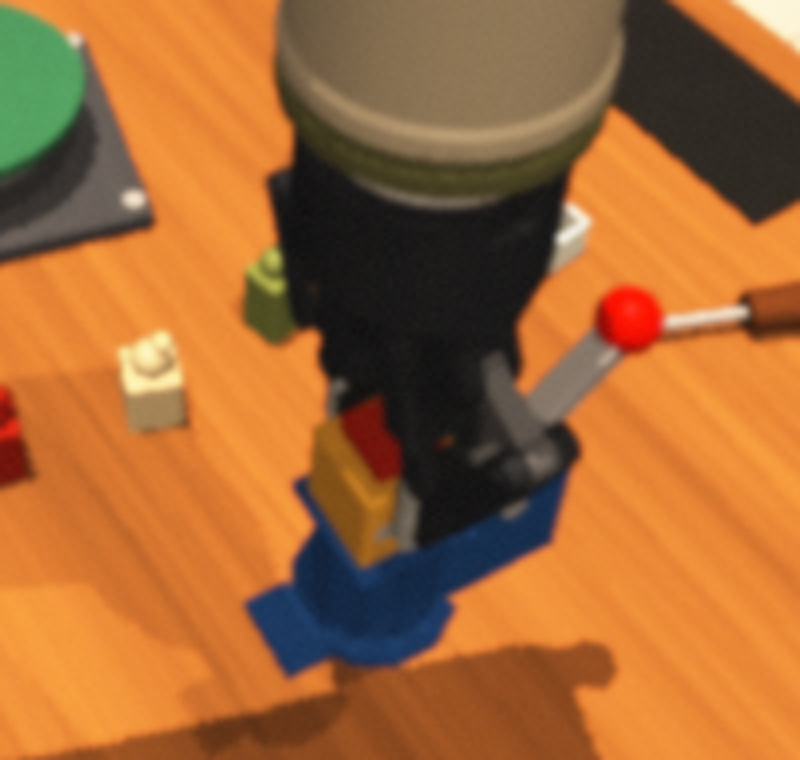

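Call:
{"fn": "carry_out", "kwargs": {"fingers": [1, 1, 1, 1, 1, 1, 1, 1], "offset": [[0, -20, -4], [-2, -55, -9], [-4, -95, -14], [-5, -135, -17], [-5, -175, -18], [-5, -215, -17], [-5, -255, -14], [-5, -295, -9]], "yaw": [0, 0, 0, 0, 0, 0, 0, 0]}}

```text
time_s: 8.85
tcp_pos: [0.4633, 0.0826, 0.2072]
orientation: [0.024, -0.705, 0.024, 0.708]
ft_force: [1.3, -0.8, -8.4]
gripper_width: 0.41
```

Call:
{"fn": "carry_out", "kwargs": {"fingers": [1, 1, 1, 1, 1, 1, 1], "offset": [[0, -40, 5], [0, -75, 10], [0, -100, 14], [0, -112, 15], [0, -116, 15], [0, -116, 15], [0, -116, 15]], "yaw": [0, 0, 0, 0, 0, 0, 0]}}

```text
time_s: 9.55
tcp_pos: [0.458, 0.1963, 0.2091]
orientation: [0.024, -0.706, 0.025, 0.707]
ft_force: [0.4, -0.6, -7.4]
gripper_width: 0.408
```

```bash
python3 - <<'E'
from h import *
s=cam("side");t=cam("top")
crop(s,130,80,170,170,4,"s7.png");crop(t,180,170,150,150,4,"t7.png")
go((.457,.1987,.21),-.067)
print(manip.state()["moment"],manip.state()["qpos"])
E
```

```text
t 9.65 tcp [0.4582 0.1965 0.2096] tilt 0.04 -z ang -0.0695 off [-0.4 -2.1  1.3] yaw -0.0025 F [ 0.16  1.15 -8.56] w 0.406
[-0.0316645   0.1458393   0.00718194] [ 0.02506521  0.16189172 -0.54912322  1.72234302  0.08825927  1.28252452
 -2.18375525]
```

View pics/s7.png

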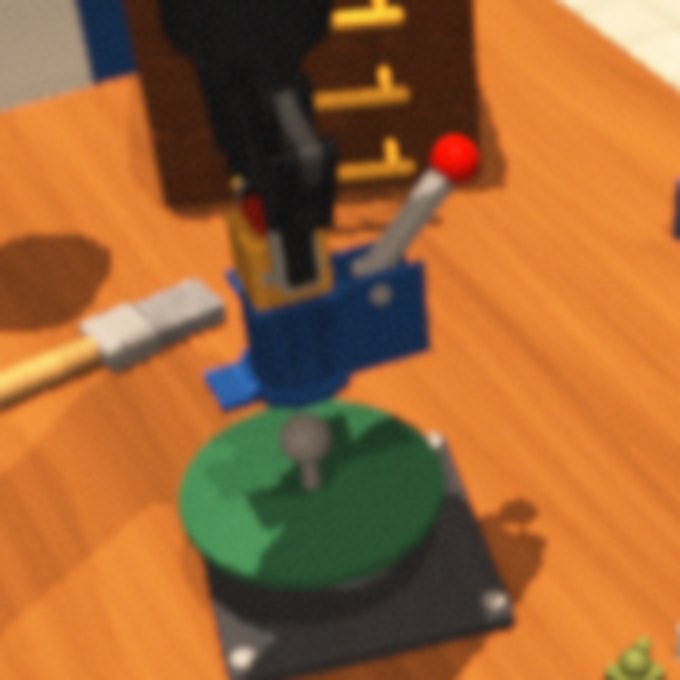

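View pics/t7.png

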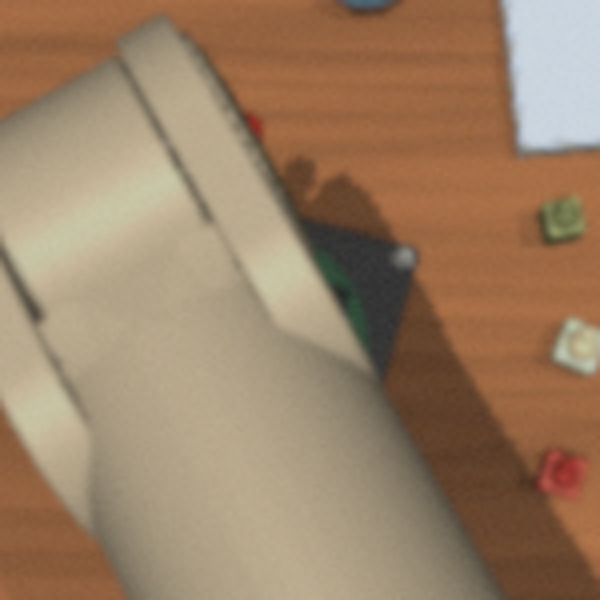

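```bash
cat > ov.py <<'E'
from h import *
import sys
def model(b,yaw,th):
    c,s=np.cos(yaw),np.sin(yaw);Rz=np.array([[c,-s,0],[s,c,0],[0,0,1]])
    P=[(sx*.02,sy*.018,z) for sx in(-1,1) for sy in(-1,1) for z in(.097,.059)]+[(-.045,.0165,0),(-.045,-.0165,0),(.044,-.0235,.046),(.044+.075*np.cos(th),0,.046+.075*np.sin(th))]
    return np.array(P)@Rz.T+b
if __name__=="__main__":
    s=cam("side");p=manip.state()["tcp_pos"]
    pts=proj(s,model(p+[-.001,0,-.0659],-.068,.85))
    crop(s,130,80,110,110,7,"ov1.png",np.vstack([pts,proj(s,[[.456,.1987,.0963]])]))
    im=cv2.imread("pics/side0.png");s["frame"]=im
    pts=proj(s,model(np.array([.436,-.2125,0]),-.068,.13))
    crop(s,270,300,120,100,6,"ov0.png",pts)
E
python3 ov.py
```

```text
(no output)
```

View pics/ov1.png

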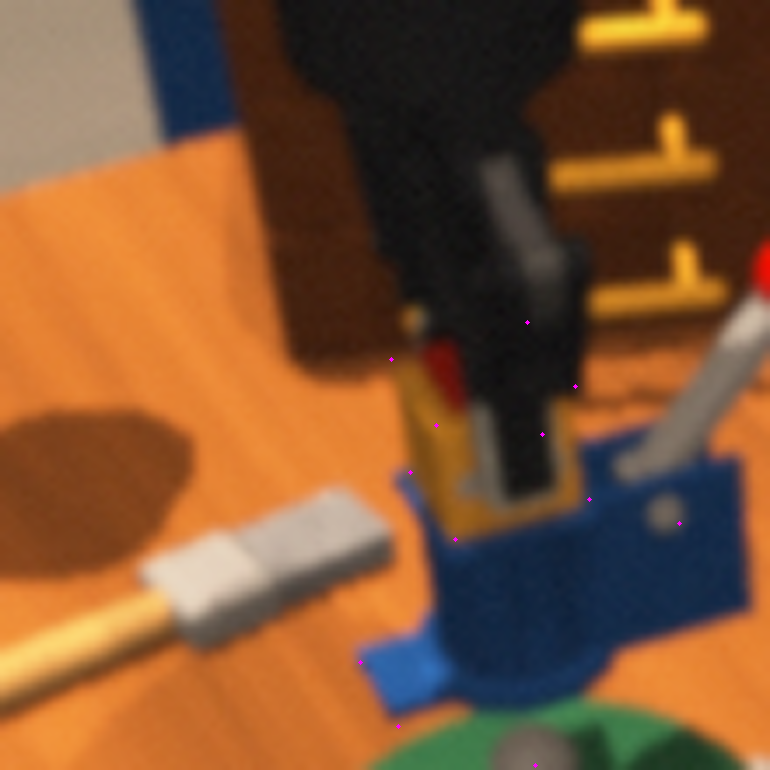

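View pics/ov0.png

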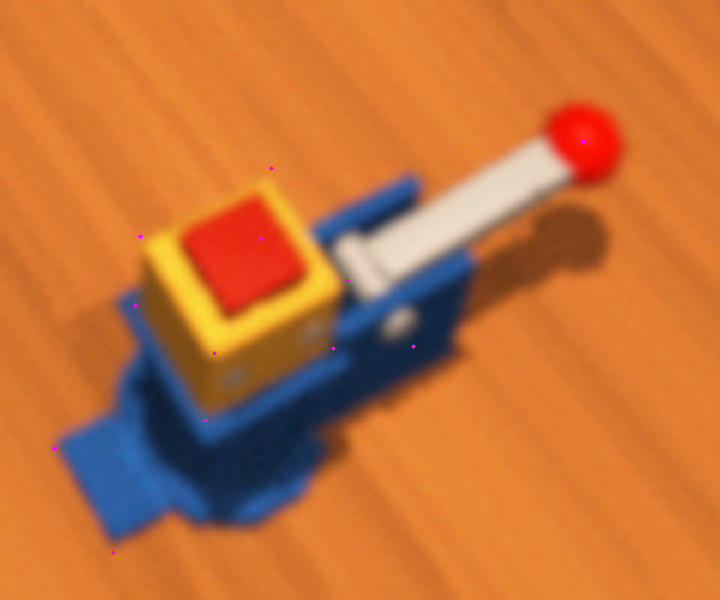

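Call:
{"fn": "carry_out", "kwargs": {"fingers": [1, 1, 1, 1, 1, 1, 1], "offset": [[2, -2.3, 1], [6, -2.3, 1], [12, -2.3, 1], [18, -2.3, 1], [22, -2.3, 1], [22, -2.3, 1], [22, -2.3, 1]], "yaw": [0, 0, 0, 0, 0, 0, 0]}}

```text
time_s: 10.4
tcp_pos: [0.457, 0.2005, 0.1878]
orientation: [0.024, -0.707, 0.024, 0.707]
ft_force: [-0.4, -0.7, -8.4]
gripper_width: 0.41
```

```bash
python3 - <<'E'
from h import *
s=cam("side")
crop(s,140,90,130,130,6,"s8.png")
go((.457,.199,.12),-.067)
E
```

```text
t 10.45 tcp [0.4571 0.2006 0.188 ] tilt 0.02 -z ang -0.0671 off [68.   1.6  0. ] yaw -0.0001 F [-0.58 -0.53 -7.82] w 0.407
```

View pics/s8.png

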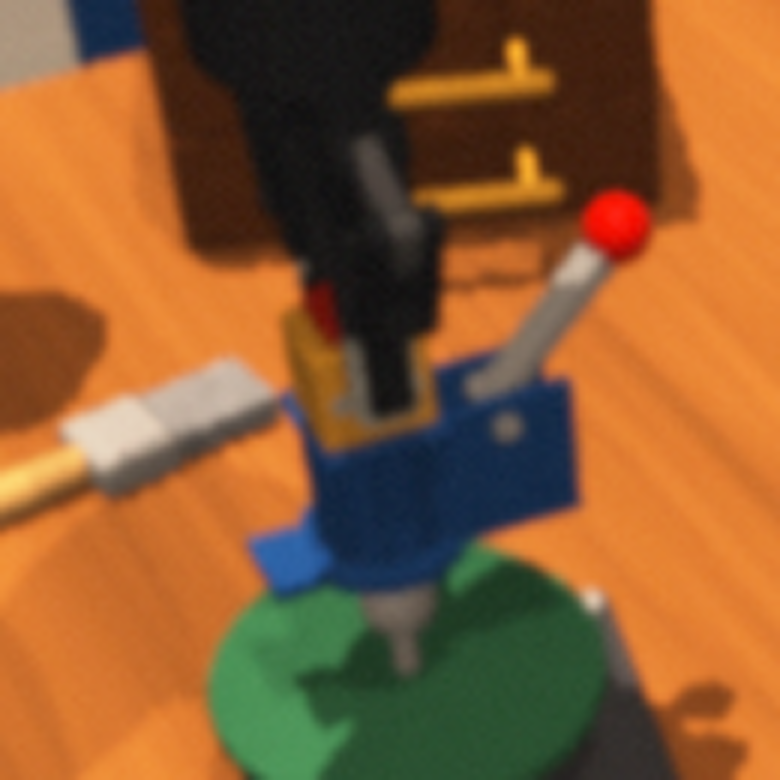

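Call:
{"fn": "carry_out", "kwargs": {"fingers": [1, 1, 1, 1, 1, 1, 1, 1], "offset": [[0, 1.5, 0], [1, 1.5, 0], [2.5, 1.5, 0], [4, 1.5, 0], [5.5, 1.5, 0], [7, 1.5, 0], [8, 1.5, 0], [8, 1.5, 0]], "yaw": [0, 0, 0, 0, 0, 0, 0, 0]}}

```text
time_s: 11.25
tcp_pos: [0.4568, 0.1989, 0.1796]
orientation: [0.024, -0.707, 0.024, 0.707]
ft_force: [-0.1, 0.3, -7.8]
gripper_width: 0.411
```

Call:
{"fn": "carry_out", "kwargs": {"fingers": [1, 1, 1, 1, 1], "offset": [[1, 0, 0], [2, 0, 0], [3, 0, 0], [4, 0, 0], [4, 0, 0]], "yaw": [0, 0, 0, 0, 0]}}

```text
time_s: 11.75
tcp_pos: [0.4568, 0.1989, 0.1757]
orientation: [0.024, -0.707, 0.024, 0.707]
ft_force: [0.2, 0.6, -8.3]
gripper_width: 0.404
```

Call:
{"fn": "carry_out", "kwargs": {"fingers": [1, 1, 1, 1, 1], "offset": [[1, 0, 0], [2, 0, 0], [3, 0, 0], [4, 0, 0], [4, 0, 0]], "yaw": [0, 0, 0, 0, 0]}}

```text
time_s: 12.25
tcp_pos: [0.4568, 0.1989, 0.1717]
orientation: [0.024, -0.707, 0.024, 0.707]
ft_force: [0.0, 0.7, -7.6]
gripper_width: 0.406
```

Call:
{"fn": "carry_out", "kwargs": {"fingers": [1, 1, 1, 1, 1], "offset": [[1, 0, 0], [2, 0, 0], [3, 0, 0], [4, 0, 0], [4, 0, 0]], "yaw": [0, 0, 0, 0, 0]}}

```text
time_s: 12.75
tcp_pos: [0.4568, 0.1989, 0.1677]
orientation: [0.024, -0.707, 0.024, 0.707]
ft_force: [0.3, 0.7, -8.7]
gripper_width: 0.407
```

Call:
{"fn": "carry_out", "kwargs": {"fingers": [1, 1, 1, 1, 1], "offset": [[1, 0, 0], [2, 0, 0], [3, 0, 0], [4, 0, 0], [4, 0, 0]], "yaw": [0, 0, 0, 0, 0]}}

```text
time_s: 13.25
tcp_pos: [0.4569, 0.1989, 0.1637]
orientation: [0.024, -0.707, 0.024, 0.707]
ft_force: [-0.1, -0.1, -8.5]
gripper_width: 0.406
```

Call:
{"fn": "carry_out", "kwargs": {"fingers": [1, 1, 1, 1, 1], "offset": [[1, 0, 0], [2, 0, 0], [3, 0, 0], [4, 0, 0], [4, 0, 0]], "yaw": [0, 0, 0, 0, 0]}}

```text
time_s: 13.75
tcp_pos: [0.457, 0.1988, 0.1597]
orientation: [0.024, -0.707, 0.024, 0.707]
ft_force: [1.0, -0.3, -8.2]
gripper_width: 0.406
```

```bash
python3 - <<'E'
from h import *
s=cam("side")
crop(s,140,90,130,130,6,"s9.png")
go((.457,.199,.12),-.067)
print(manip.state()["moment"])
E
```

```text
t 13.8 tcp [0.457  0.1988 0.1597] tilt 0.0 -z ang -0.0673 off [39.7 -0.2 -0. ] yaw -0.0003 F [ 1.85 -0.91 -9.16] w 0.408
[-0.24079165 -0.1658563   0.00597239]
```

View pics/s9.png

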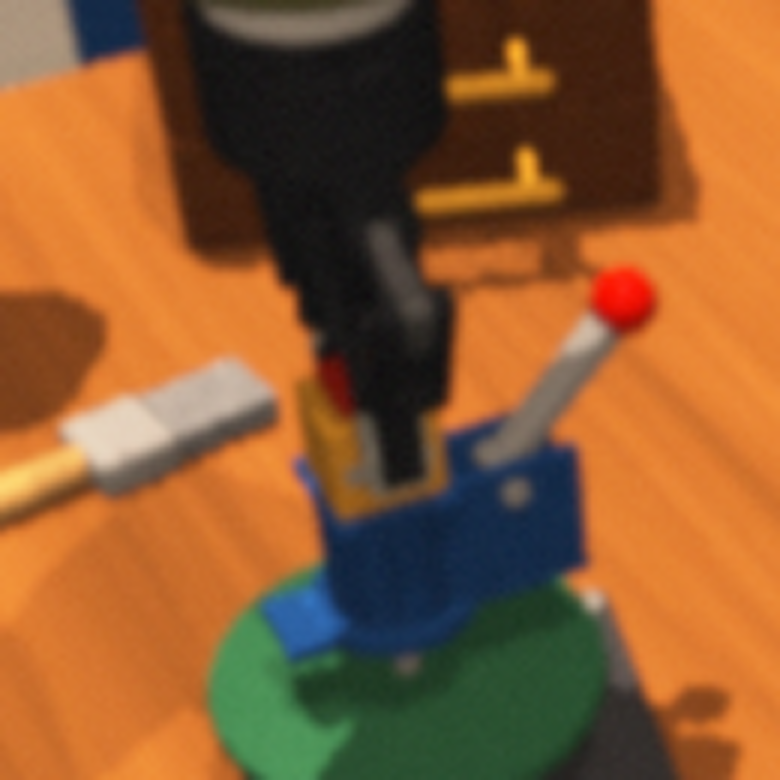

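Call:
{"fn": "carry_out", "kwargs": {"fingers": [1, 1, 1, 1, 1, 1], "offset": [[1, 0, 0], [2, 0, 0], [3, 0, 0], [4, 0, 0], [5, 0, 0], [5, 0, 0]], "yaw": [0, 0, 0, 0, 0, 0]}}

```text
time_s: 14.4
tcp_pos: [0.4569, 0.1989, 0.1546]
orientation: [0.024, -0.707, 0.024, 0.707]
ft_force: [1.3, -0.1, -8.5]
gripper_width: 0.408
```

Call:
{"fn": "carry_out", "kwargs": {"fingers": [1, 1, 1, 1, 1, 1], "offset": [[1, 0, 0], [2, 0, 0], [3, 0, 0], [4, 0, 0], [5, 0, 0], [5, 0, 0]], "yaw": [0, 0, 0, 0, 0, 0]}}

```text
time_s: 15.0
tcp_pos: [0.4569, 0.1989, 0.1496]
orientation: [0.024, -0.707, 0.024, 0.707]
ft_force: [2.3, -1.6, -7.6]
gripper_width: 0.405
```

Call:
{"fn": "carry_out", "kwargs": {"fingers": [1, 1, 1, 1, 1, 1], "offset": [[0, 0.5, -0.5], [1, 0.5, -0.5], [2, 0.5, -0.5], [3, 0.5, -0.5], [4, 0.5, -0.5], [4, 0.5, -0.5]], "yaw": [0, 0, 0, 0, 0, 0]}}

```text
time_s: 15.6
tcp_pos: [0.4572, 0.1985, 0.1456]
orientation: [0.024, -0.707, 0.024, 0.707]
ft_force: [0.8, -0.7, -7.5]
gripper_width: 0.406
```

Call:
{"fn": "carry_out", "kwargs": {"fingers": [1, 1, 1, 1, 1, 1], "offset": [[1, 0, 0], [2, 0, 0], [3, 0, 0], [4, 0, 0], [5, 0, 0], [5, 0, 0]], "yaw": [0, 0, 0, 0, 0, 0]}}

```text
time_s: 16.2
tcp_pos: [0.4573, 0.1984, 0.1407]
orientation: [0.024, -0.707, 0.024, 0.707]
ft_force: [-0.1, 0.6, -8.1]
gripper_width: 0.407
```

Call:
{"fn": "carry_out", "kwargs": {"fingers": [1, 1, 1, 1, 1], "offset": [[1, 0, 0], [2, 0, 0], [3, 0, 0], [4, 0, 0], [4, 0, 0]], "yaw": [0, 0, 0, 0, 0]}}

```text
time_s: 16.7
tcp_pos: [0.4573, 0.1984, 0.1367]
orientation: [0.024, -0.707, 0.024, 0.707]
ft_force: [-1.2, -0.5, -7.2]
gripper_width: 0.406
```

Call:
{"fn": "carry_out", "kwargs": {"fingers": [1, 1, 1, 1], "offset": [[0.7, 0, 0], [1.4, 0, 0], [2, 0, 0], [2, 0, 0]], "yaw": [0, 0, 0, 0]}}

```text
time_s: 17.1
tcp_pos: [0.4573, 0.1984, 0.1347]
orientation: [0.024, -0.707, 0.024, 0.707]
ft_force: [0.6, -1.3, -8.1]
gripper_width: 0.407
```

Call:
{"fn": "carry_out", "kwargs": {"fingers": [1, 1, 1, 1], "offset": [[0.7, 0, 0], [1.4, 0, 0], [2, 0, 0], [2, 0, 0]], "yaw": [0, 0, 0, 0]}}

```text
time_s: 17.5
tcp_pos: [0.4573, 0.1984, 0.1327]
orientation: [0.024, -0.707, 0.024, 0.707]
ft_force: [0.3, 0.6, -8.9]
gripper_width: 0.403
```

Call:
{"fn": "carry_out", "kwargs": {"fingers": [1, 1, 1, 1], "offset": [[0.7, 0, 0], [1.4, 0, 0], [2, 0, 0], [2, 0, 0]], "yaw": [0, 0, 0, 0]}}

```text
time_s: 17.9
tcp_pos: [0.4573, 0.1984, 0.1307]
orientation: [0.024, -0.707, 0.024, 0.707]
ft_force: [0.5, -0.2, -8.9]
gripper_width: 0.409
```

Call:
{"fn": "carry_out", "kwargs": {"fingers": [1, 1, 1], "offset": [[0.7, 0, 0], [1.4, 0, 0], [1.5, 0, 0]], "yaw": [0, 0, 0]}}

```text
time_s: 18.2
tcp_pos: [0.4573, 0.1984, 0.1292]
orientation: [0.024, -0.707, 0.024, 0.707]
ft_force: [0.4, 1.0, -7.2]
gripper_width: 0.403
```

Call:
{"fn": "carry_out", "kwargs": {"fingers": [1, 1, 1], "offset": [[0.7, 0, 0], [1.4, 0, 0], [1.5, 0, 0]], "yaw": [0, 0, 0]}}

```text
time_s: 18.5
tcp_pos: [0.4573, 0.1984, 0.1277]
orientation: [0.024, -0.707, 0.024, 0.707]
ft_force: [-0.3, -0.6, -7.6]
gripper_width: 0.404
```

Call:
{"fn": "carry_out", "kwargs": {"fingers": [1, 1, 1], "offset": [[0.7, 0, 0], [1.4, 0, 0], [1.5, 0, 0]], "yaw": [0, 0, 0]}}

```text
time_s: 18.8
tcp_pos: [0.4574, 0.1985, 0.1276]
orientation: [-0.024, 0.707, -0.024, -0.706]
ft_force: [-6.3, -2.6, 6.5]
gripper_width: 0.407
```

Call:
{"fn": "carry_out", "kwargs": {"fingers": [1, 1, 1], "offset": [[0.7, 0, 0], [1.4, 0, 0], [1.5, 0, 0]], "yaw": [0, 0, 0]}}

```text
time_s: 19.1
tcp_pos: [0.4575, 0.1986, 0.1275]
orientation: [-0.023, 0.707, -0.024, -0.706]
ft_force: [-12.8, -6.0, 21.5]
gripper_width: 0.41
```

```bash
python3 - <<'E'
from h import *
s=cam("side")
crop(s,140,110,130,130,6,"s10.png")
go((.457,.199,.12),-.067)
print(manip.state()["moment"])
E
```

```text
t 19.15 tcp [0.4575 0.1986 0.1275] tilt 0.1 -z ang -0.0671 off [ 7.5 -0.4  0.5] yaw -0.0001 F [-11.4   -6.16  20.42] w 0.409
[-1.33870436  2.64889657 -0.08358144]
```

View pics/s10.png

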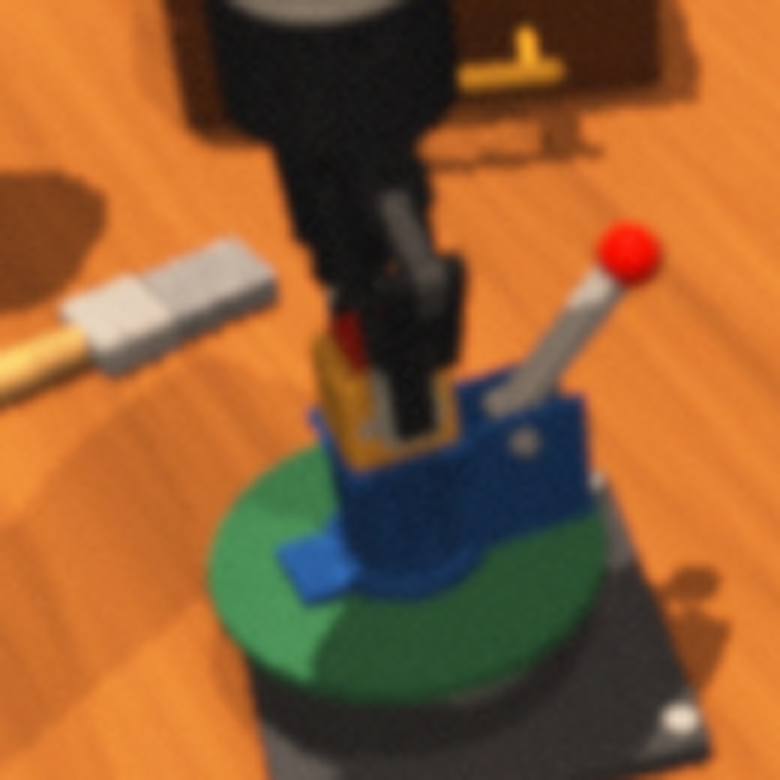

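Call:
{"fn": "carry_out", "kwargs": {"fingers": [1, 1, 1], "offset": [[-1, 0, 0], [-2, 0, 0], [-2, 0, 0]], "yaw": [0, 0, 0]}}

```text
time_s: 19.45
tcp_pos: [0.4576, 0.1986, 0.1275]
orientation: [-0.024, 0.707, -0.024, -0.706]
ft_force: [-3.8, -1.7, 4.6]
gripper_width: 0.403
```

Call:
{"fn": "carry_out", "kwargs": {"fingers": [0.1, -0.2, -0.6, -1, -1, -1, -1, -1], "offset": [[0, 0, 0], [0, 0, 0], [0, 0, 0], [0, 0, 0], [0, 0, 0], [-20, 0, 0], [-50, 0, 0], [-80, 0, 0]], "yaw": [0, 0, 0, 0, 0, 0, 0, 0]}}

```text
time_s: 20.25
tcp_pos: [0.457, 0.1984, 0.2075]
orientation: [0.024, -0.706, 0.024, 0.707]
ft_force: [0.5, 0.6, -0.2]
gripper_width: 1.001
```

```bash
python3 - <<'E'
from h import *
s=cam("side");t=cam("top")
crop(s,140,110,130,130,6,"s11.png")
go((.457,.199,.12),-.067)
E
```

```text
t 20.35 tcp [0.4594 0.1997 0.2111] tilt 0.41 -z ang -0.067 off [91.   1.1  2.9] yaw 0.0 F [ 0.24 -0.28 -0.02] w 1.002
```

View pics/s11.png

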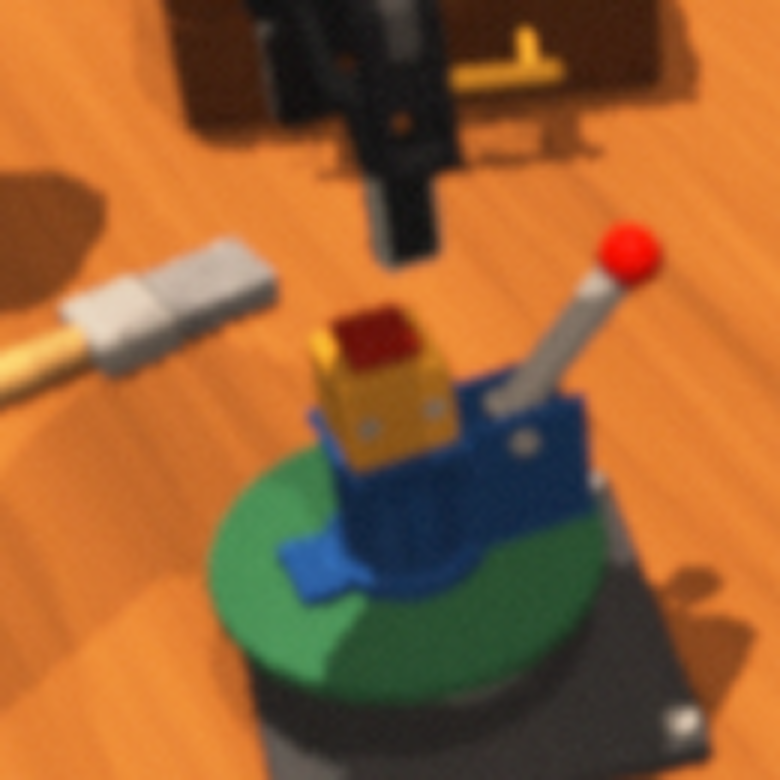

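Call:
{"fn": "carry_out", "kwargs": {"fingers": [-1, -1, -1, -1, -1, -1, -1, -1], "offset": [[0, 0, -40], [0, 0, -80], [0, 0, -93], [10, 0, -93], [30, 0, -93], [50, 0, -93], [64, 0, -93], [64, 0, -93]], "yaw": [0, 0, 0, 0, 0, 0, 0, 0]}}

```text
time_s: 21.15
tcp_pos: [0.548, 0.1918, 0.1402]
orientation: [0.023, -0.705, 0.024, 0.708]
ft_force: [-0.6, 0.8, 0.2]
gripper_width: 1.0
```

```bash
python3 - <<'E'
from h import *
s=cam("side");t=cam("top")
crop(s,140,90,130,130,6,"s12.png")
crop(t,180,150,130,130,6,"t12.png")
go((.550,.192,.144),-.067)
E
```

```text
t 21.25 tcp [0.5498 0.1924 0.143 ] tilt 0.01 -z ang -0.0667 off [-1.   0.4 -0.3] yaw 0.0003 F [ 0.04 -0.11  0.44] w 0.999
```

View pics/s12.png

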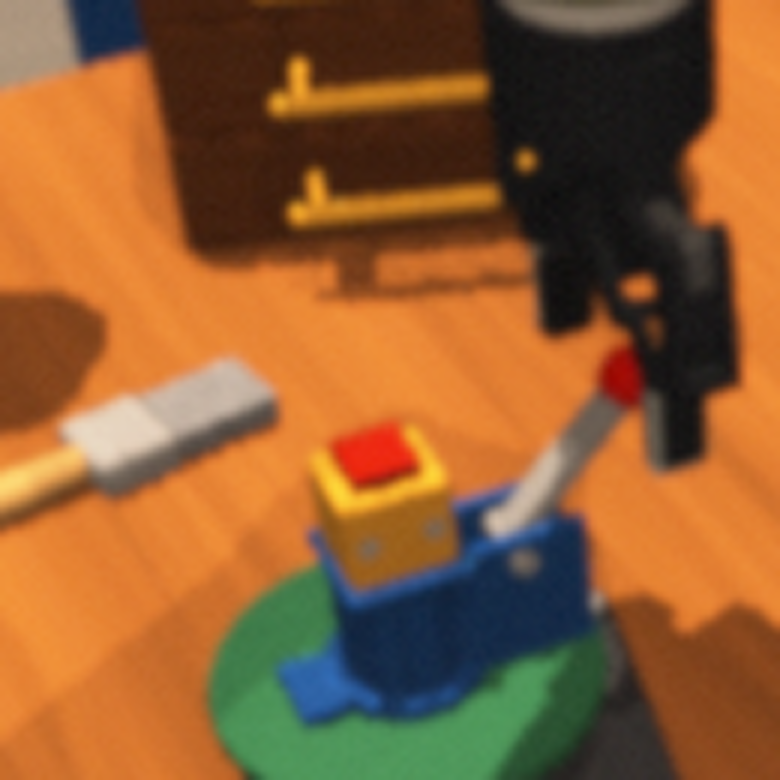

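View pics/t12.png

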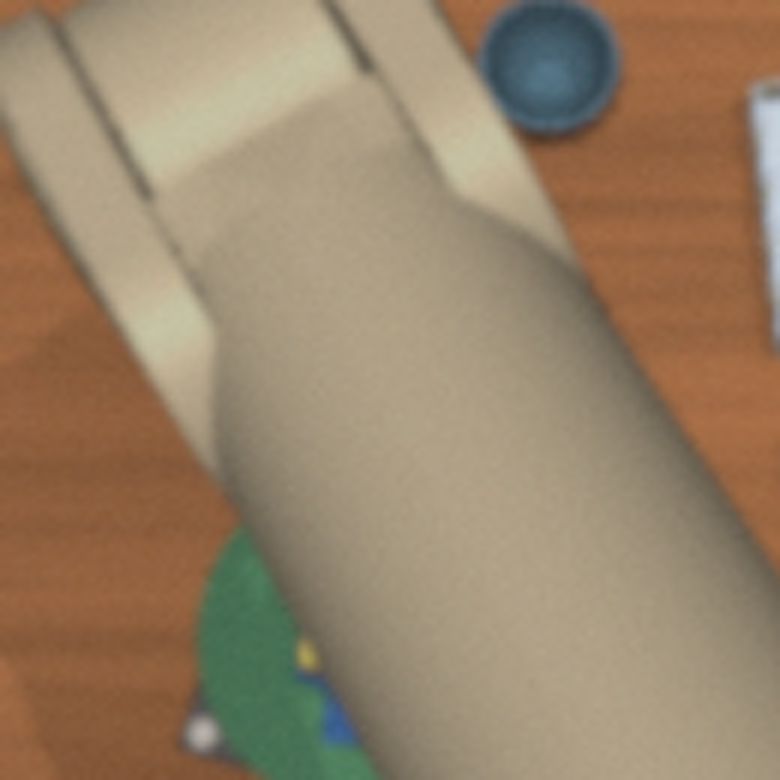

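Call:
{"fn": "carry_out", "kwargs": {"fingers": [-0.5, 0, 0.2, 0.4, 0.7, 1, 1], "offset": [[0, 0, 0], [0, 0, 0], [0, 0, 0], [0, 0, 0], [0, 0, 0], [0, 0, 0], [0, 0, 0]], "yaw": [0, 0, 0, 0, 0, 0, 0], "newtons": 20}}

```text
time_s: 21.95
tcp_pos: [0.5505, 0.1922, 0.1431]
orientation: [-0.024, 0.707, -0.024, -0.706]
ft_force: [1.0, -0.4, 1.8]
gripper_width: 0.26
```

Call:
{"fn": "carry_out", "kwargs": {"fingers": [1, 1, 1, 1, 1, 1, 1, 1], "offset": [[3, 0, -3.3], [6, 0, -6.3], [10.5, 0, -10], [15, 0, -13.5], [20, 0, -16.5], [24.7, 0, -19], [30, 0, -21.3], [30, 0, -21.3]], "yaw": [0, 0, 0, 0, 0, 0, 0, 0]}}

```text
time_s: 22.75
tcp_pos: [0.5714, 0.1907, 0.1118]
orientation: [0.024, -0.706, 0.024, 0.707]
ft_force: [-1.4, -0.6, -0.1]
gripper_width: 0.263
```

Call:
{"fn": "carry_out", "kwargs": {"fingers": [1, 1, 1, 1, 1, 1, 1], "offset": [[3, 0, -1.2], [6, 0, -2.2], [9, 0, -3], [12, 0, -3.7], [15, 0, -4.4], [18, 0, -4.8], [18, 0, -4.8]], "yaw": [0, 0, 0, 0, 0, 0, 0]}}

```text
time_s: 23.45
tcp_pos: [0.5765, 0.1905, 0.0945]
orientation: [-0.024, 0.707, -0.024, -0.707]
ft_force: [-0.9, -0.0, -0.7]
gripper_width: 0.26
```

```bash
python3 - <<'E'
from h import *
s=cam("side");t=cam("top")
crop(s,140,110,130,130,6,"s13.png")
go((.5755,.1905,.0886),-.067)
E
```

```text
t 23.55 tcp [0.5764 0.1905 0.0948] tilt 0.03 -z ang -0.0672 off [6.2 0.  0.9] yaw -0.0002 F [ 0.71  0.07 -0.06] w 0.264
```

View pics/s13.png

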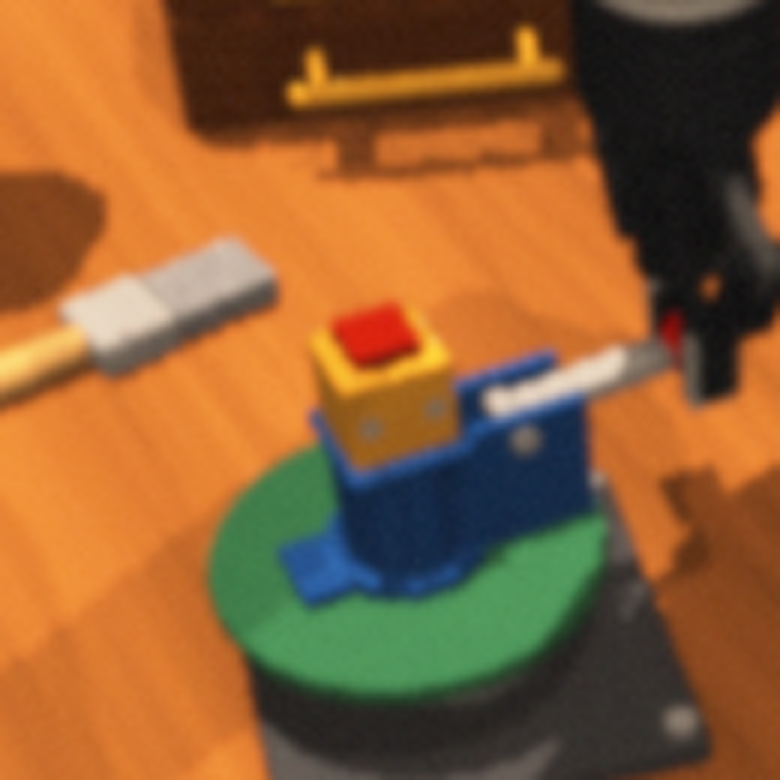

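Call:
{"fn": "carry_out", "kwargs": {"fingers": [1, 1, 1, 1, 1], "offset": [[1.5, 0, 0], [3, 0, 0], [4, 0, 0], [5, 0, 0], [5, 0, 0]], "yaw": [0, 0, 0, 0, 0]}}

```text
time_s: 24.05
tcp_pos: [0.5766, 0.1904, 0.0899]
orientation: [-0.024, 0.707, -0.024, -0.706]
ft_force: [2.3, 0.8, -0.2]
gripper_width: 0.263
```

Call:
{"fn": "carry_out", "kwargs": {"fingers": [1, 1, 1], "offset": [[0.7, 0, 0], [1.4, 0, 0], [1.4, 0, 0]], "yaw": [0, 0, 0]}}

```text
time_s: 24.35
tcp_pos: [0.5766, 0.1905, 0.0888]
orientation: [-0.024, 0.707, -0.024, -0.706]
ft_force: [1.8, 0.7, 2.3]
gripper_width: 0.259
```

Call:
{"fn": "carry_out", "kwargs": {"fingers": [1, 1, 1], "offset": [[0.7, 0, 0], [1.4, 0, 0], [1.4, 0, 0]], "yaw": [0, 0, 0]}}

```text
time_s: 24.65
tcp_pos: [0.5768, 0.1906, 0.0881]
orientation: [-0.024, 0.707, -0.024, -0.706]
ft_force: [0.5, -0.5, 9.3]
gripper_width: 0.26
```

Call:
{"fn": "carry_out", "kwargs": {"fingers": [1, 0.3, -0.3, -0.5, -0.5, -0.5, -0.5, -0.5], "offset": [[-1, 0, 0], [-1, 0, 0], [-1, 0, 0], [-1, 0, 0], [-15, 0, 0], [-40, 0, 0], [-58, 0, 0], [-58, 0, 0]], "yaw": [0, 0, 0, 0, 0, 0, 0, 0]}}

```text
time_s: 25.45
tcp_pos: [0.5778, 0.1914, 0.1491]
orientation: [-0.024, 0.709, -0.023, -0.705]
ft_force: [0.9, 0.5, -0.2]
gripper_width: 0.752
```

```bash
python3 - <<'E'
from h import *
s=cam("side");t=cam("top")
crop(s,140,110,130,130,6,"s14.png")
go((.5753,.1905,.135),-.067)
E
```

```text
t 25.55 tcp [0.5764 0.1906 0.1458] tilt 0.07 -z ang -0.0671 off [10.8  0.2  1.1] yaw -0.0001 F [-0.42 -0.56 -0.1 ] w 0.748
```

View pics/s14.png

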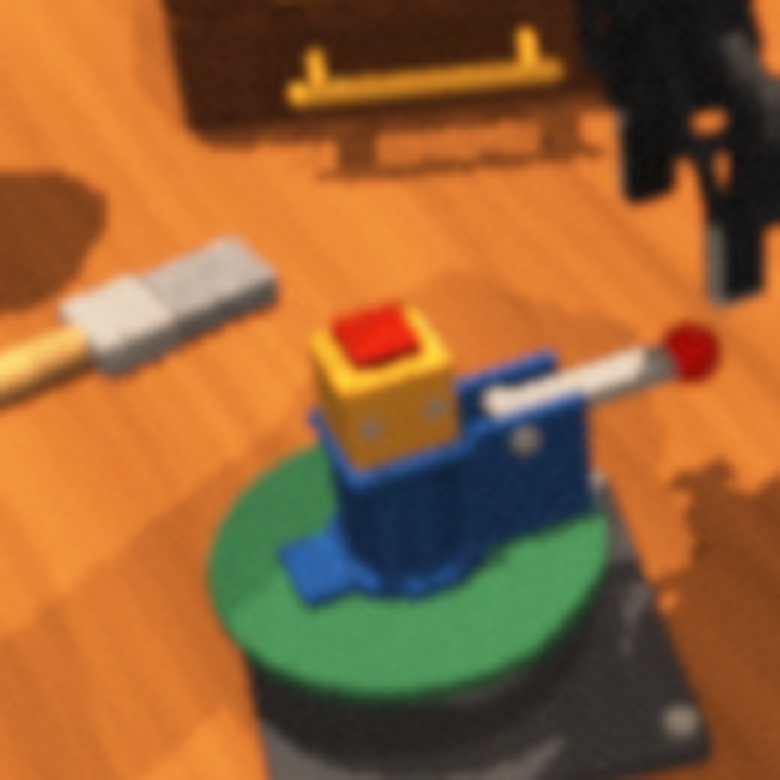

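Call:
{"fn": "carry_out", "kwargs": {"fingers": [0.5, 1, 1, 1, 1, 1, 1, 1], "offset": [[0, 0, 0], [0, 0, 0], [0, 0, 0], [0, 0, 0], [5, 0, 0], [10, 0, 0], [15, 0, 0], [15, 0, 0]], "yaw": [0, 0, 0, 0, 0, 0, 0, 0]}}

```text
time_s: 26.35
tcp_pos: [0.5756, 0.1901, 0.1288]
orientation: [0.024, -0.706, 0.024, 0.707]
ft_force: [-0.1, 0.1, -0.3]
gripper_width: -0.003
```

```bash
python3 - <<'E'
from ov import *
s=cam("side")
crop(s,140,110,130,130,6,"s15.png")
for th in(0,.05,.1,.15,.2): 
  p=proj(s,model(np.array([.4563,.1985,.0616]),-.067,th))[-2:]; print(th,((p-[140,110]+.5)*6).round(0).tolist())
go((.5753,.1905,.125),-.067)
E
```

```text
0 [[535.0, 452.0], [693.0, 354.0]]
0.05 [[535.0, 452.0], [692.0, 347.0]]
0.1 [[535.0, 452.0], [691.0, 339.0]]
0.15 [[535.0, 452.0], [690.0, 331.0]]
0.2 [[535.0, 452.0], [688.0, 324.0]]
t 26.4 tcp [0.5758 0.1903 0.1293] tilt 0.07 -z ang -0.0671 off [ 4.3 -0.2  0.5] yaw -0.0001 F [-0.38 -0.32 -0.23] w -0.001
```

View pics/s15.png

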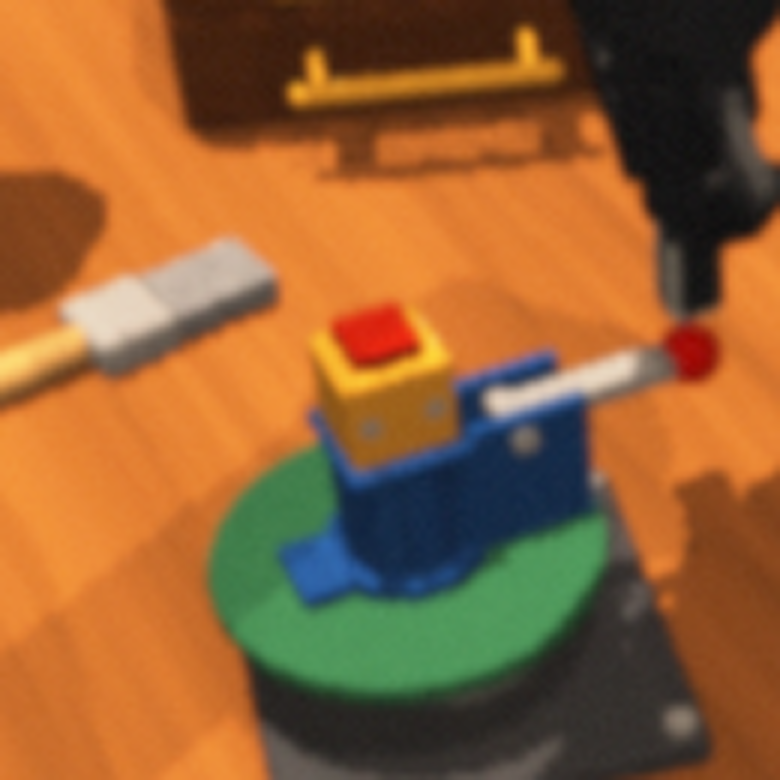

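Picture: the knob is at crop (691,352), where the model puts 0 to 0.03 rad, and the fingertips are just above it. I'll press gently from above to confirm.

Call:
{"fn": "carry_out", "kwargs": {"fingers": [1, 1, 1, 1, 1, 1], "offset": [[1.5, 0, 0], [3, 0, 0], [4.5, 0, 0], [6, 0, 0], [7, 0, 0], [7, 0, 0]], "yaw": [0, 0, 0, 0, 0, 0]}}

```text
time_s: 27.0
tcp_pos: [0.5761, 0.1904, 0.1229]
orientation: [0.024, -0.707, 0.024, 0.707]
ft_force: [0.2, 0.3, -0.0]
gripper_width: 0.001
```

Call:
{"fn": "carry_out", "kwargs": {"fingers": [1, 1, 1, 1], "offset": [[0.7, 0, 0], [1.4, 0, 0], [2, 0, 0], [2, 0, 0]], "yaw": [0, 0, 0, 0]}}

```text
time_s: 27.4
tcp_pos: [0.5761, 0.1904, 0.1209]
orientation: [0.024, -0.707, 0.024, 0.707]
ft_force: [0.2, -0.5, -0.7]
gripper_width: -0.002
```

Call:
{"fn": "carry_out", "kwargs": {"fingers": [1, 1, 1], "offset": [[0.6, 0, 0], [1.2, 0, 0], [1.2, 0, 0]], "yaw": [0, 0, 0]}}

```text
time_s: 27.7
tcp_pos: [0.5761, 0.1904, 0.1197]
orientation: [0.024, -0.707, 0.024, 0.707]
ft_force: [-0.6, 0.4, 0.2]
gripper_width: 0.0
```

Call:
{"fn": "carry_out", "kwargs": {"fingers": [1, 1, 1], "offset": [[0.6, 0, 0], [1.2, 0, 0], [1.2, 0, 0]], "yaw": [0, 0, 0]}}

```text
time_s: 28.0
tcp_pos: [0.5764, 0.1906, 0.1192]
orientation: [-0.024, 0.707, -0.024, -0.706]
ft_force: [-2.4, -0.9, 4.2]
gripper_width: -0.002
```

Call:
{"fn": "carry_out", "kwargs": {"fingers": [1, 1, 1], "offset": [[0.5, 0, 0], [1, 0, 0], [1, 0, 0]], "yaw": [0, 0, 0]}}

```text
time_s: 28.3
tcp_pos: [0.5769, 0.1906, 0.1186]
orientation: [-0.024, 0.707, -0.024, -0.706]
ft_force: [-1.2, -0.6, 6.7]
gripper_width: 0.006
```

Call:
{"fn": "carry_out", "kwargs": {"fingers": [1, 1, 1, 1, 1, 1, 1], "offset": [[-2, 0, 0], [-10, 0, 0], [-30, 0, 0], [-60, 0, 0], [-90, 0, 0], [-90, 0, 0], [-90, 0, 0]], "yaw": [0, 0, 0, 0, 0, 0, 0]}}

```text
time_s: 29.0
tcp_pos: [0.5766, 0.1907, 0.2085]
orientation: [-0.024, 0.707, -0.024, -0.706]
ft_force: [0.2, 0.1, -1.0]
gripper_width: 0.001
```

```bash
python3 - <<'E'
from h import *
s=cam("side");t=cam("top")
crop(s,140,110,130,130,6,"s16.png");cv2.imwrite("pics/side_end.png",s["frame"])
go((.5753,.1905,.125),-.067)
E
```

```text
t 29.1 tcp [0.5757 0.1902 0.2067] tilt 0.09 -z ang -0.0671 off [81.7 -0.4  0.3] yaw -0.0001 F [-0.31  0.12 -0.76] w 0.0
```

View pics/s16.png

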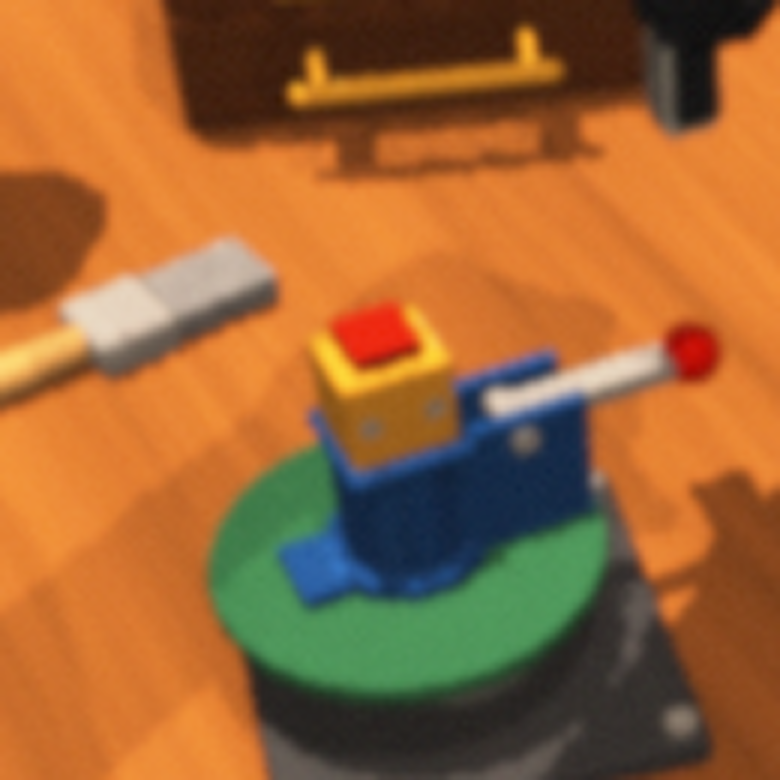

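View pics/side_end.png

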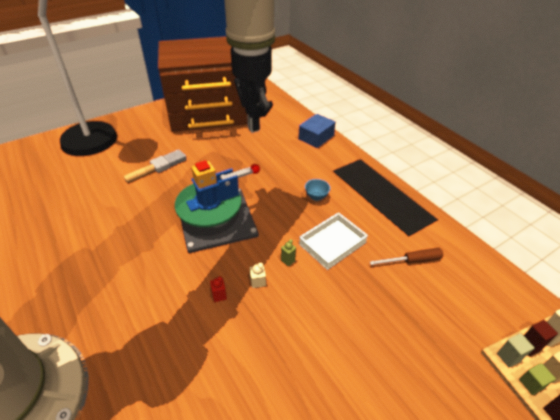

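```bash
python3 -c "
from cell import manip
print(manip.finish_job())"
```

```text
the job is handed in; nothing more can be done
None
```

The blue head is mounted on the ball post and locked, and I handed the job in at about 29 s. The hand-in gives no verdict, so what follows rests on my own checks.

- **Handle up:** I gripped the red knob and swung it up to about 0.83–0.9 rad. Two ways of measuring it from the pictures gave 0.83 and 0.98 rad; the second is past the 0.9 stop, so the height reading was a little off. I did not feel the stop.
- **Head on the ball:** I carried the head over and felt it down in 1–4 mm steps. Side forces stayed under about 3 N until the flange met the green disc. It stopped with its underside 61.6 mm above the table; the cameras had put the disc at about 62 mm. The wrist force peaked at about 21 N, so the head pressed on the disc with about 30 N. I eased that off before letting go.
- **Handle down:** It swung past the 0.3–0.7 rad range with no resistance, so the ball was home. I then pressed the knob from above with the fingers shut, to about 7 N. It was stiff at 119–119.5 mm; right down should be 119.6 mm.
- **Last picture:** The knob sits where the model puts 0 to 0.02 rad, and the head is upright and flat on the disc. The arm is about 90 mm clear and the wrist force is near zero. The seals, pot, tray, graver and brush look unmoved by eye.

No check failed. The two cameras disagreed by 2–5 mm in places, mostly in height, so I relied on touch for the heights.

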